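# Serve a truffle with tongs from the utensil drawer

## Task

The customer at the counter wants the round truffle. Pull open the drawer of the little wooden chest, take out the serving tongs, close them on the round truffle on the slate and bring it over the middle of the open tin, where you finish still holding it steady in the tongs at least a hand's breadth above the tin's rim, for the customer to approve. Chocolates are handled with the tongs alone, never with the gripper's fingers, and the square and the stick-shaped chocolate stay where they are.

Things in the scene. Friction and masses are not known exactly. Their poses are not given: they have to be found in the camera images.
- chest: Small chest of dark wood, fixed on the counter at the robot's left, 280 deep (x) x 280 wide (y) x 90 mm high; origin at the centre of its underside, x points away from its front, which faces the robot. A ribbon spool and a gift box stand on the back of its top. One drawer: inside 235 (x) by 238 mm (y), floor 22 mm above the counter, side walls up to 63 mm.
- chest_drawer0 (a joint): How far the chest's drawer is pulled out, in m (0 shut, 0.197 at its stop; it may start ajar by a centimetre). It slides along the chest's -x with about 1 N of friction. In it lie the tongs, and at its back a metal scoop with a wooden handle.
- chest_drawer0_handle (a point): Middle of the drawer's brass bar handle: a round bar 11 mm thick, 120 mm long along y, 35 mm in front of the drawer front and 47 mm above the counter. Axes are the chest's (the drawer opens along -x, z up). It moves with the drawer. The drawer front is 15 mm thick, its top edge 73 mm above the counter.
- tongs_grip (a point): Grip point of the steel spring tongs (88 g, 200 mm long, 22 mm high), midway between the legs, at half height, near the centre of mass. x points to the tips (105 mm ahead; the pivot is 95 mm behind), y across the legs, z up. They lie flat in the drawer, about 140 mm behind the handle, tips to the right (-y). The legs measure 45 mm over their outsides here when at rest.
- tongs_tip (a point): Midway between the tongs' gripping faces, 88 mm ahead of tongs_grip along its x, same axes and height; the faces are plates 36 long (18 either way), 22 high, 3 mm thick. Over the outsides at tongs_grip / clear between the faces: 45 / 62 mm at rest (4.2 N a leg to begin), 39 / 50, 29 / 31 (8 N). The legs mirror each other and spring open when eased, so held part-closed they stay gripped.
- truffle_center (a point): Centre of the round chocolate truffle (about 20 g, a flat-bottomed ball 31 mm across and 30 mm high), half-way up, 15 mm above the slate. z is its upright axis. It stands loose on the slate in a row with two other chocolates, in any order, about 80 mm apart.
- square_center (a point): Centre of the square chocolate, 30 x 30 x 18 mm, loose on the slate; to be left alone.
- stick_center (a point): Centre of the stick-shaped chocolate, 44 x 20 x 15 mm, long side along its x, loose on the slate; to be left alone.
- slate: Round slate disc, 320 mm across and 10 mm thick, fixed on the counter at the robot's right. Origin at the centre of its underside. The row of chocolates lies roughly along its y, within 30 mm of its middle line; x points away from the robot, across the row.
- tin_mouth (a point): Centre of the mouth of the open metal tin, at the height of its rim (47 mm above the counter). The tin is fixed; its mouth is 105 mm (x) by 150 mm (y). Its hinged lid stands open on the far (+x) side, up to about 155 mm above the counter. z up.

How it is judged:
By the outcome, as a careful person would: the job done as asked, in the order asked, and still so for the second after the job is handed in, while the arm keeps its last pose, push and grip.
It also fails if it takes over 61 s, if anything falls off the work surface, if the arm or the gripper's body presses on something with over 40 N, if the wrist force passes 120 N, or if a joint passes its speed limit or range.

## Robot

A 7-joint arm with a two-finger parallel gripper is mounted at the origin on a cart in front of the work surface, level with it; the furniture and walls round the work are solid. World frame = base frame: x ahead of the robot, y to its left, z up, the work surface at z = 0. Lengths are in m, angles in rad, forces in N, time in s.
With the tool pointing down it reaches from about 0.425 to 0.95 m from the base axis. Payload 4.7 kg.
Tool frame: the origin (TCP) lies between the finger pads; the fingertips stand 14 mm ahead of it and the grasp point (between the pads) lies 5 mm behind it (r.tip_reach is the distance from the TCP to the fingertips, in m); x points along the fingers, z is the direction in which the jaws open and shut, and the axes are right-handed (so a half turn about x gives the same grasp; the last joint's range is limited). The gripper opens to 87 mm and grips with 3 to 60 N. Pads are 19 mm wide; open, the fingers measure 117 mm over their backs; the gripper's body (75 mm by 190 mm) begins 51 mm behind the grasp point.
Start: joints at [-1.31, 0.469, -0.049, 1.532, 0.024, 1.141, -0.082], TCP at [0.193, 0.647, 0.206] pointing down, gripper open.
Joint ranges: [-2.59, 2.59], [-0.33, 1.99], [-1.39, 1.29], [0.1, 2.45], [-1.04, 4.18], [0.21, 1.99], [-2.66, 2.66]. Speed limits (rad/s): [2.57, 2.57, 3.14, 3.14, 3.14, 3.14, 3.14].

## Interface

Orientations are given as a 3x3 rotation matrix whose columns are the frame's x, y, z axes.
In Python, from station import r, eyes, sign_off gives the robot as it stands. The module is installed in compiled form; this text tells all that it offers. Calls block until the motion is done:
- r.move_to(position, orientation): joint-space move of the TCP to a pose.
- r.move_l(position, max_speed=0.15, attitude=None, f_stop=None): straight line of the TCP; attitude=None keeps the orientation; max_speed is the mean speed in m/s. With f_stop (N) it stops when the force on the tool has changed by that much, and returns True; else False.
- r.move_joints(angles): joint-space move.
- r.set_gripper(opening): finger opening in m; the grip force is fixed at half the most; returns when the fingers have stopped.
- r.pause(seconds).
- r.ik(position, orientation): joint angles nearest the present ones, or None.
- eyes.get_image(name): name is "side" or "top"; returns the picture (420x560x3 uint8, red, green, blue); there is no depth.
- eyes.camera_info(name): a dict with "fx", "fy", "cx", "cy" (pixels), "k1" (the pictures are not rectified: a ray, as slopes to the right and down, at radius r is drawn at 1 + k1 r^2 times it, then the intrinsics apply), "extrinsics" (4x4, takes a point from camera to world coordinates). Camera axes: x right, y up, looking along -z (the intrinsics and any distortion apply to the point x, -y, -z); pixel columns grow to the right and rows downward; lengths in m; the calibration is good to about 2 mm. A picture is of the moment at which its call begins. camera_info takes no time and is no camera call.
A pose or a line that the arm cannot do raises r.MotionError and nothing moves.
- sign_off(): hands the job in, once; it reports no verdict.
Readings, each from a call of its own:
- r.read_time_s(): time.
- r.read_qpos(): joint angles.
- r.read_joint_vel(): joint speeds.
- r.read_joint_efforts(): joint torques, N m.
- r.read_ee_pos(): TCP position.
- r.read_eef_rot(): TCP orientation.
- r.read_contact_force(): force on the tool from outside, world axes, zero at the start.
- r.read_torque(): the same for the moment, N m.
- r.read_finger_gap(): finger opening in m.
Only numpy, scipy, OpenCV 4.12 (cv2) and the standard library are available. Lean on these libraries where they do the work, as an engineer would, in place of code of your own. Each camera call takes 0.05 s, during which the arm holds its last target.

## Working session

There is one attempt and no reset: what is moved stays moved. The work goes in short steps, each a Python script; the robot and the scene stay as the last script left them, time stands still between calls to the robot, and variables do not carry over. Pictures are saved under pics/ and viewed, and the job is handed in when it is done.

```bash
mkdir -p pics; ls; cat > h.py <<'E'
import numpy as np, cv2
from station import r, eyes, sign_off
def snap(n,f):
    im=eyes.get_image(n); cv2.imwrite(f'pics/{f}.png',cv2.cvtColor(im,cv2.COLOR_RGB2BGR)); return im
def ray(n,u,v):
    c=eyes.camera_info(n); E=np.array(c['extrinsics'])
    K=np.array([[c['fx'],0,c['cx']],[0,c['fy'],c['cy']],[0,0,1.]])
    x,y=cv2.undistortPoints(np.array([[[u,v]]],float),K,np.array([c['k1'],0,0,0.]))[0,0]
    return E[:3,3],E[:3,:3]@np.array([x,-y,-1])
def onz(n,u,v,z):
    o,d=ray(n,u,v); return o+d*(z-o[2])/d[2]
def proj(n,P):
    c=eyes.camera_info(n); E=np.array(c['extrinsics']); p=E[:3,:3].T@(np.array(P)-E[:3,3])
    x,y=p[0]/-p[2],-p[1]/-p[2]; s=1+c['k1']*(x*x+y*y)
    return np.array([c['fx']*x*s+c['cx'],c['fy']*y*s+c['cy']])
E
python3 - <<'E'
from h import *
for n in('top','side'):
    snap(n,n+'0'); print(n,eyes.camera_info(n))
print(r.read_time_s(),r.read_ee_pos(),r.read_eef_rot(),r.read_finger_gap(),r.tip_reach)
E
```

```text
pics
top {'fx': 501.9052661477955, 'fy': 501.9052661477955, 'cx': 269.9858155865278, 'cy': 205.31726920961668, 'k1': -0.014169958739632595, 'extrinsics': array([[-0.01925896,  0.99376398, -0.10982824,  0.46169749],
       [-0.99968249, -0.01735467,  0.01826849, -0.07541185],
       [ 0.01624853,  0.1101452 ,  0.99378268,  1.41411549],
       [ 0.        ,  0.        ,  0.        ,  1.        ]])}
side {'fx': 456.07254431826817, 'fy': 456.07254431826817, 'cx': 277.5211765902793, 'cy': 212.53634993247323, 'k1': -0.1464238332702554, 'extrinsics': array([[ 0.96079005,  0.16347781, -0.22395865,  0.38265348],
       [-0.27624471,  0.49472868, -0.82397354, -0.92052895],
       [-0.02390262,  0.85353297,  0.52049027,  0.58468928],
       [ 0.        ,  0.        ,  0.        ,  1.        ]])}
0.1 [0.19270525 0.64630794 0.20460291] [[-4.37002303e-04 -9.58313813e-01  2.85717420e-01]
 [-1.71203180e-03  2.85717746e-01  9.58312287e-01]
 [-9.99998439e-01 -7.03726335e-05 -1.76552304e-03]] 0.08680779575304487 0.014
```

View pics/top0.png

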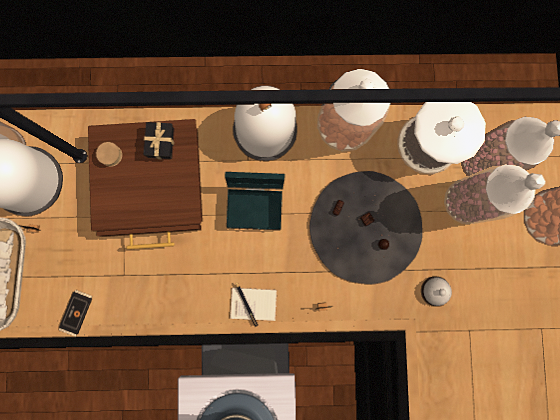

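View pics/side0.png

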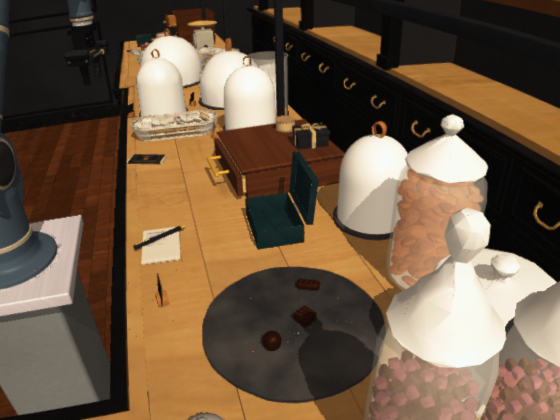

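```bash
python3 - <<'E'
from h import *
t=cv2.imread('pics/top0.png'); s=cv2.imread('pics/side0.png')
a=cv2.resize(t[110:290,70:300],None,fx=3.4,fy=3.3,interpolation=cv2.INTER_CUBIC); cv2.imwrite('pics/c1.png',a)
a=cv2.resize(t[160:290,300:430],None,fx=4.5,fy=4.5,interpolation=cv2.INTER_CUBIC); cv2.imwrite('pics/c2.png',a)
for p in [(0.193,0.647,0.206),(0,0,0),(0.6,0.2,0)]: print(proj('top',p),proj('side',p))
c=onz('top',366,227,.01);print('slate',c)
for n,z,P in (('top',.025,[(338,207),(367,218),(384,244)]),('side',.025,[(307,285),(304,316),(271,340)])):
  for p in P: print(n,onz(n,*p,z))
for p in [(92,234),(202,224),(88,125),(196,120)]: print('chest',onz('top',*p,.09))
print([onz('top',*p,.047) for p in [(124,246),(174,239)]])
for p in [(228,191),(284,191),(226,229),(280,230)]: print('tin',onz('top',*p,.047))
E
```

```text
[-46.91362002 382.82831716] [93.65129717 84.7547984 ]
[236.9003054  433.05952131] [ 10.32821011 259.20763233]
[163.33751082 213.50202597] [246.56912341 180.12221539]
slate [ 0.55082651 -0.37002271  0.01      ]
top [ 0.60717706 -0.29067206  0.025     ]
top [ 0.57493048 -0.37068497  0.025     ]
top [ 0.50175514 -0.41512314  0.025     ]
side [ 0.60393113 -0.30230456  0.025     ]
side [ 0.57215922 -0.37837456  0.025     ]
side [ 0.50305865 -0.41483303  0.025     ]
chest [0.54038487 0.3693792  0.09      ]
chest [0.56157475 0.08059278 0.09      ]
chest [0.83412723 0.38604311 0.09      ]
chest [0.8433325  0.09561341 0.09      ]
[array([0.50889617, 0.29679702, 0.047     ]), array([0.52538272, 0.1617099 , 0.047     ])]
tin [0.65434862 0.01399086 0.047     ]
tin [ 0.65173082 -0.13985752  0.047     ]
tin [0.55000242 0.02048348 0.047     ]
tin [ 0.54459776 -0.12654724  0.047     ]
```

View pics/c1.png

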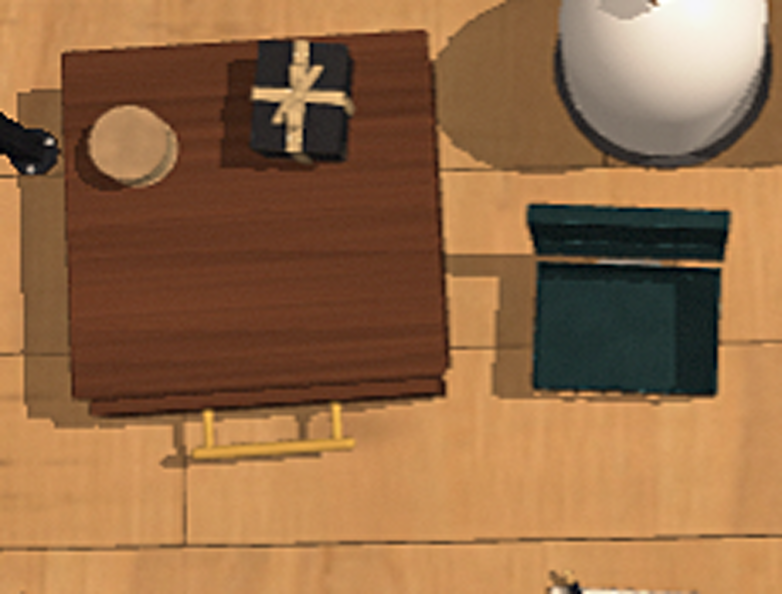

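View pics/c2.png

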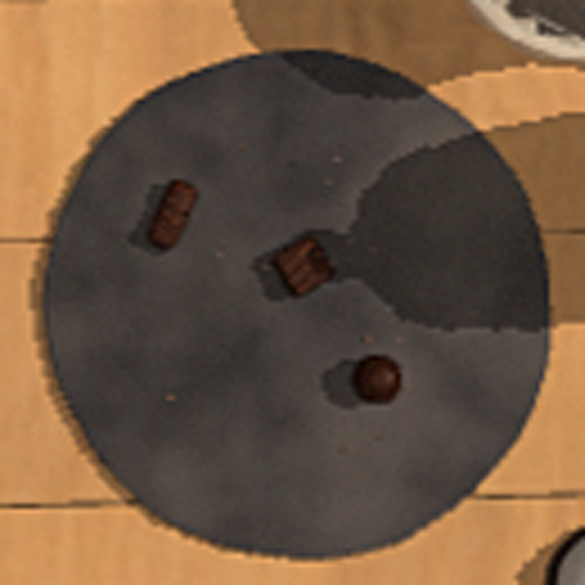

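The top view shows the chest at the left with its brass handle at px (126,248)–(174,244). The tin is at (228–281, 190–230). On the slate are the stick (338,207), the square (367,218) and the truffle (384,244). The side view agrees. Next I'll take precise values from masks and check reach.

```bash
cat >> h.py <<'E'
def Rj(a):
    j=np.array([np.cos(a),np.sin(a),0]); x=np.array([0,0,-1.]); return np.column_stack([x,np.cross(j,x),j])
E
python3 - <<'E'
from h import *
t=cv2.imread('pics/top0.png'); hsv=cv2.cvtColor(t,cv2.COLOR_BGR2HSV)
print(hsv[246,150],hsv[247,140],hsv[260,150],hsv[244,384])
m=cv2.inRange(hsv,(18,150,130),(32,255,255)); m2=np.zeros_like(m); m2[225:262,110:190]=m[225:262,110:190]
print(m2[225:262:2,120:180:3]//255)
m=(t.max(2)<60).astype(np.uint8)*255
# chest edges angle from top corners
A=[onz('top',70+u/3.4,110+v/3.3,.09)[:2] for u,v in [(73,397),(447,373),(62,53),(427,30)]]
print('front',A[1]-A[0],'left',A[2]-A[0],'right',A[3]-A[1],A)
hb=[onz('top',70+u/3.4,110+v/3.3,.0525)[:2] for u,v in [(193,455),(355,443)]]; print('bar',hb,(hb[0]+hb[1])/2)
hb=[onz('top',70+u/3.4,110+v/3.3,.073)[:2] for u,v in [(90,410),(445,390)]]; print('frontpanel',hb)
a=cv2.resize(cv2.imread('pics/side0.png')[110:260,190:350],None,fx=4,fy=4,interpolation=cv2.INTER_CUBIC); cv2.imwrite('pics/c3.png',a)
E
```

```text
[ 18 170 211] [ 18 175 194] [ 15 144 206] [  7 155  61]
[[0 0 0 0 0 0 0 0 0 0 0 0 0 0 0 0 0 0 0 0]
 [0 0 0 0 0 0 0 0 0 0 0 0 0 0 0 0 0 0 0 0]
 [0 0 0 0 0 0 0 0 0 0 0 0 0 0 0 0 0 0 0 0]
 [0 0 0 0 0 0 0 0 0 0 0 0 0 0 0 0 0 0 0 0]
 [0 0 0 0 0 0 0 0 0 0 0 0 0 0 0 0 1 0 0 0]
 [0 0 0 0 0 0 0 0 0 0 0 0 0 0 0 0 1 0 0 0]
 [0 0 0 0 0 0 0 0 0 0 0 0 0 0 0 0 1 0 0 0]
 [0 0 0 0 0 0 0 0 0 0 0 0 0 0 0 0 1 0 0 0]
 [0 0 0 0 1 0 0 0 0 0 0 0 0 0 0 0 1 0 0 0]
 [0 0 0 0 1 0 0 0 0 0 0 0 0 0 1 1 1 1 0 0]
 [0 0 0 0 1 1 1 1 1 1 1 1 1 1 1 1 1 1 0 0]
 [0 0 1 1 1 1 1 0 1 1 0 0 0 0 0 0 0 0 0 0]
 [0 0 0 0 0 0 0 0 0 0 0 0 0 0 0 0 0 0 0 0]
 [0 0 0 0 0 0 0 0 0 0 0 0 0 0 0 0 0 0 0 0]
 [0 0 0 0 0 0 0 0 0 0 0 0 0 0 0 0 0 0 0 0]
 [0 0 0 0 0 0 0 0 0 0 0 0 0 0 0 0 0 0 0 0]
 [0 0 0 0 0 0 0 0 0 0 0 0 0 0 0 0 0 0 0 0]
 [0 0 0 0 0 0 0 0 0 0 0 0 0 0 0 0 0 0 0 0]
 [0 0 0 0 0 0 0 0 0 0 0 0 0 0 0 0 0 0 0 0]]
front [ 0.01402908 -0.28897803] left [0.28105367 0.01439226] right [0.28170586 0.01474182] [array([0.55013532, 0.37095409]), array([0.56416439, 0.08197606]), array([0.83118899, 0.38534635]), array([0.84587025, 0.09671788])]
bar [array([0.503519  , 0.28780489]), array([0.51096625, 0.15962734])] [0.50724262 0.22371612]
frontpanel [array([0.54053807, 0.36320641]), array([0.55172112, 0.08562544])]
```

View pics/c3.png

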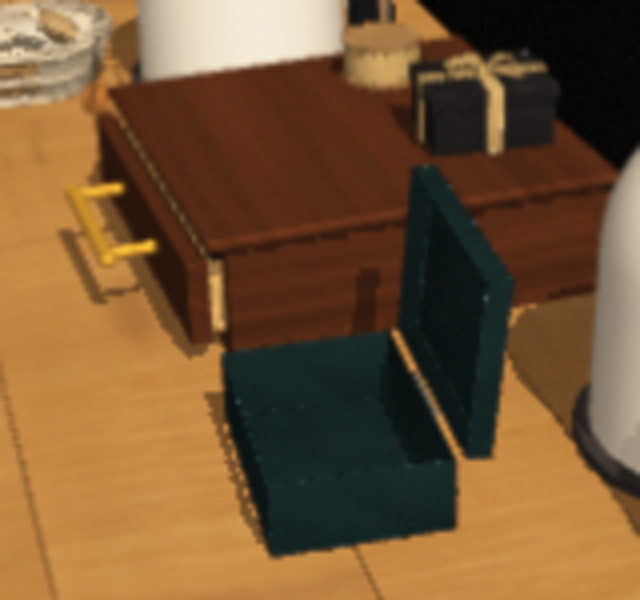

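```bash
python3 - <<'E'
from h import *
t=cv2.imread('pics/top0.png'); hsv=cv2.cvtColor(t,cv2.COLOR_BGR2HSV)
m=cv2.inRange(hsv,(17,155,120),(35,255,255)); m2=np.zeros_like(m); m2[240:255,124:178]=m[240:255,124:178]
v,u=np.nonzero(m2); vx,vy,x0,y0=cv2.fitLine(np.column_stack([u,v]).astype(np.float32),cv2.DIST_HUBER,0,.01,.01).ravel()
print(u.min(),u.max(),vy/vx,x0,y0)
um=(u.min()+u.max())/2; vm=y0+vy/vx*(um-x0); print('bar mid px',um,vm,onz('top',um,vm,.047),onz('top',um,vm,.05))
s=[onz('side',190+a/4,110+b/4,.047)[:2] for a,b in[(74,192),(107,260)]]; print('side bar',s,(s[0]+s[1])/2)
c=np.array([.509,.225]);
# truffle mask both views
for n,(u0,v0) in (('top',(384,244)),('side',(271,340))):
    im=cv2.cvtColor(cv2.imread(f'pics/{n}0.png'),cv2.COLOR_BGR2HSV); k=np.zeros(im.shape[:2],np.uint8)
    w=cv2.inRange(im,(0,90,15),(25,255,255)); k[v0-12:v0+13,u0-12:u0+13]=w[v0-12:v0+13,u0-12:u0+13]
    M=cv2.moments(k,True); uc,vc=M['m10']/M['m00'],M['m01']/M['m00']; print(n,uc,vc,M['m00'],onz(n,uc,vc,.025))
q0=r.read_qpos(); yaw=.051; d=np.array([np.cos(yaw),np.sin(yaw)])
for pull in(0,.1,.15,.17,.18,.19):
  for off in (0,.04):
    p=c-d*pull+off*np.array([-d[1],d[0]])
    print(pull,off,[None if (q:=r.ik([*p,.047],Rj(yaw+k*np.pi))) is None else np.round(q,2) for k in(0,1)])
E
```

```text
126 174 -0.056635477 149.53534 245.13951
bar mid px 150.0 245.11319483131547 [0.51001621 0.22657392 0.047     ] [0.50991018 0.22591124 0.05      ]
side bar [array([0.50909259, 0.28082761]), array([0.51379728, 0.16472077])] [0.51144494 0.22277419]
top 383.25531914893617 243.7127659574468 94.0 [ 0.50258951 -0.41308179  0.025     ]
side 271.41776315789474 340.4407894736842 304.0 [ 0.50345315 -0.41596546  0.025     ]
0 0 [array([-0.77,  0.49,  0.36,  1.98, -0.25,  0.72, -0.21]), array([-0.28,  0.49, -0.28,  1.95,  0.19,  0.73,  2.52])]
0 0.04 [array([-0.81,  0.5 ,  0.34,  1.94, -0.24,  0.73, -0.28]), array([-0.32,  0.51, -0.3 ,  1.91,  0.21,  0.75,  2.45])]
0.1 0 [array([-0.85,  0.36,  0.32,  2.18, -0.19,  0.62, -0.34]), array([-0.36,  0.37, -0.27,  2.16,  0.16,  0.64,  2.45])]
0.1 0.04 [array([-0.9 ,  0.38,  0.3 ,  2.14, -0.19,  0.64, -0.42]), array([-0.41,  0.39, -0.3 ,  2.11,  0.19,  0.66,  2.36])]
0.15 0 [array([-0.9 ,  0.3 ,  0.31,  2.28, -0.16,  0.58, -0.43]), array([-0.42,  0.31, -0.27,  2.25,  0.14,  0.6 ,  2.4 ])]
0.15 0.04 [array([-0.96,  0.33,  0.29,  2.23, -0.16,  0.6 , -0.5 ]), array([-0.47,  0.34, -0.3 ,  2.21,  0.17,  0.62,  2.3 ])]
0.17 0 [array([-0.93,  0.28,  0.3 ,  2.31, -0.15,  0.57, -0.46]), array([-0.44,  0.28, -0.27,  2.29,  0.13,  0.58,  2.38])]
0.17 0.04 [array([-0.99,  0.3 ,  0.28,  2.27, -0.15,  0.59, -0.54]), array([-0.49,  0.32, -0.3 ,  2.24,  0.16,  0.6 ,  2.28])]
0.18 0 [array([-0.94,  0.26,  0.3 ,  2.33, -0.14,  0.56, -0.49]), array([-0.45,  0.27, -0.27,  2.31,  0.13,  0.58,  2.37])]
0.18 0.04 [array([-1.  ,  0.29,  0.28,  2.29, -0.14,  0.58, -0.56]), array([-0.5 ,  0.31, -0.3 ,  2.26,  0.16,  0.6 ,  2.27])]
0.19 0 [array([-0.96,  0.25,  0.29,  2.35, -0.14,  0.55, -0.51]), array([-0.47,  0.26, -0.27,  2.32,  0.13,  0.57,  2.36])]
0.19 0.04 [array([-1.02,  0.28,  0.27,  2.3 , -0.14,  0.57, -0.59]), array([-0.52,  0.29, -0.31,  2.28,  0.16,  0.59,  2.25])]
```

```bash
python3 - <<'E'
from h import *
yaw=.051; c=np.array([.5095,.225]); d=np.array([np.cos(yaw),np.sin(yaw)])
R=Rj(yaw)
r.set_gripper(.026)
r.move_to([*c,.16],R); print(r.read_time_s(),r.read_ee_pos())
hit=r.move_l([*c,.046],max_speed=.12,f_stop=8); print(hit,r.read_ee_pos(),r.read_contact_force(),r.read_time_s())
snap('side','s1')
if not hit:
    r.set_gripper(0.009); print('gap',r.read_finger_gap(),r.read_contact_force())
    p=c-d*.183
    hit=r.move_l([*p,.046],max_speed=.1,f_stop=20); print(hit,r.read_ee_pos(),r.read_contact_force(),r.read_time_s())
snap('side','s2')
E
```

```text
3.2167 [0.50904325 0.22692882 0.15996299]
False [0.51012315 0.22522391 0.04667085] [-0.27605118 -0.51713411  0.80951801] 4.3167
gap 0.008832438284327185 [0.09249345 0.27922505 0.01493219]
False [0.32723126 0.21576148 0.04601927] [-0.83930531  0.38734682  1.01237674] 6.9833
```

View pics/s2.png

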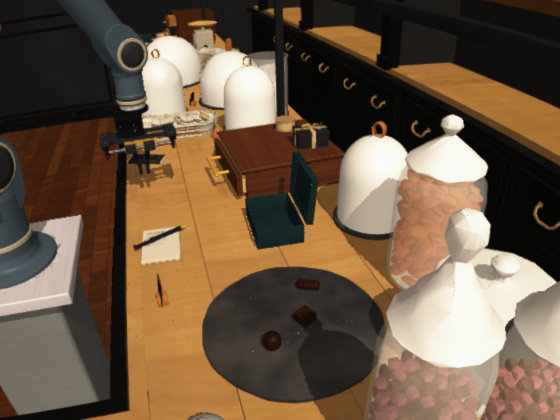

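```bash
python3 - <<'E'
from h import *
for n in ('s1','s2'):
    a=cv2.resize(cv2.imread(f'pics/{n}.png')[60:220,80:280],None,fx=4,fy=3.7,interpolation=cv2.INTER_CUBIC); cv2.imwrite(f'pics/{n}c.png',a)
print(proj('side',r.read_ee_pos()),proj('side',r.read_ee_pos()-[0,0,.014]))
E
```

```text
[145.15284215 177.68508025] [146.02073695 182.32015401]
```

View pics/s1c.png

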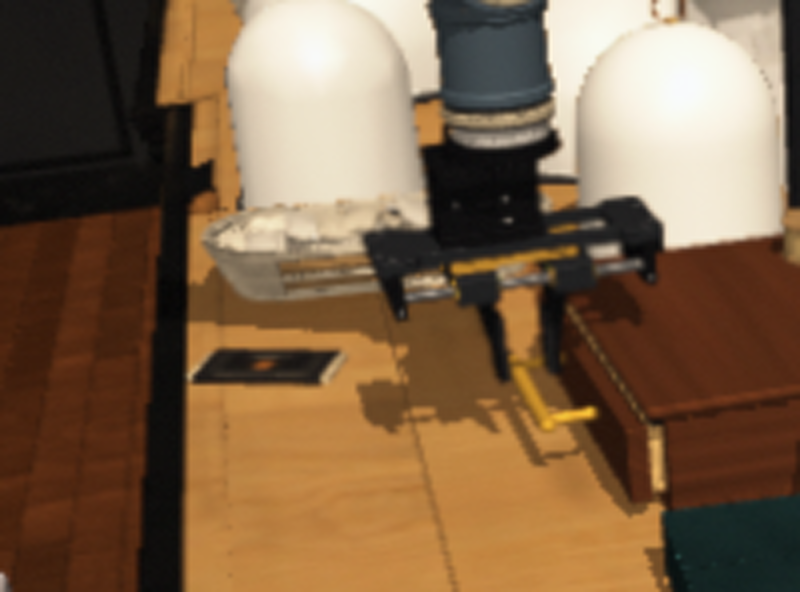

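View pics/s2c.png

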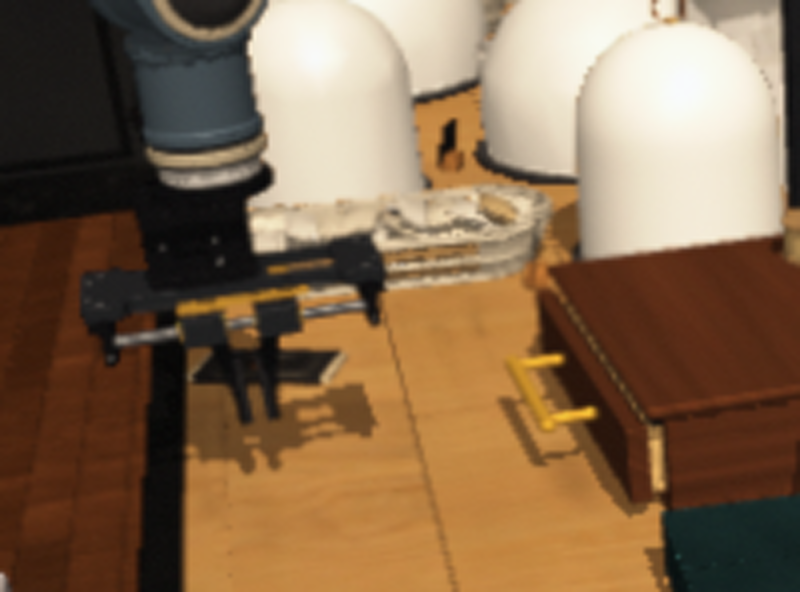

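Both close-ups show the fingers missed the bar. The fingertips are at about px (144,173), where I'd expect (146,182). I'll check this discrepancy with the top view.

```bash
python3 - <<'E'
from h import *
snap('top','t2')
p=r.read_ee_pos(); print(p,r.read_qpos(),np.round(r.read_eef_rot(),3))
tp=p+r.read_eef_rot()[:,0]*.014
print(proj('top',tp),proj('side',tp))
a=cv2.imread('pics/t2.png')[210:400,60:260]; cv2.imwrite('pics/t2c.png',cv2.resize(a,None,fx=3.8,fy=3.1,interpolation=cv2.INTER_CUBIC))
a=cv2.imread('pics/s2.png')[100:200,90:190]; cv2.imwrite('pics/s2d.png',cv2.resize(a,None,fx=6,fy=6,interpolation=cv2.INTER_CUBIC))
E
```

```text
[0.32711262 0.21564697 0.04597214] [-1.0074898   0.26738273  0.36684372  2.34024902 -0.17954316  0.55808052
 -0.4493214 ] [[ 0.    -0.051  0.999]
 [-0.     0.999  0.051]
 [-1.    -0.     0.   ]]
[154.88075954 313.08947562] [145.99880736 182.34767896]
```

View pics/t2c.png

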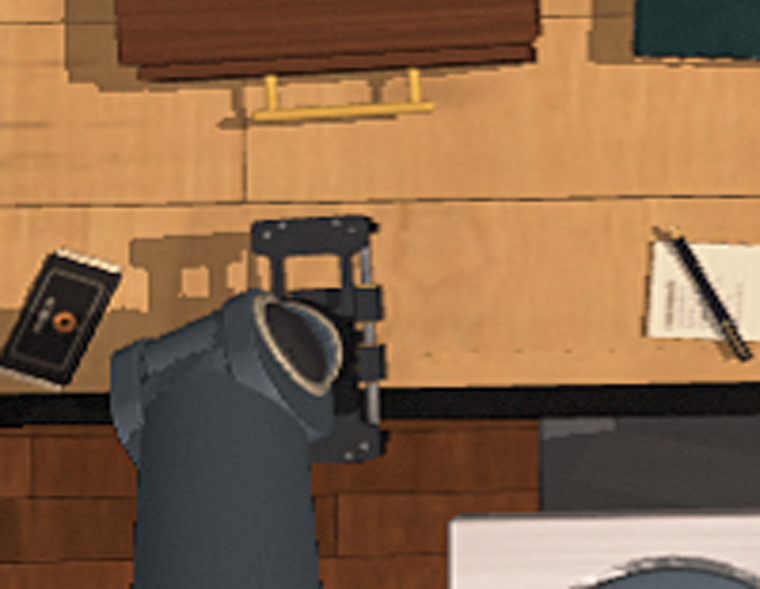

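View pics/s2d.png

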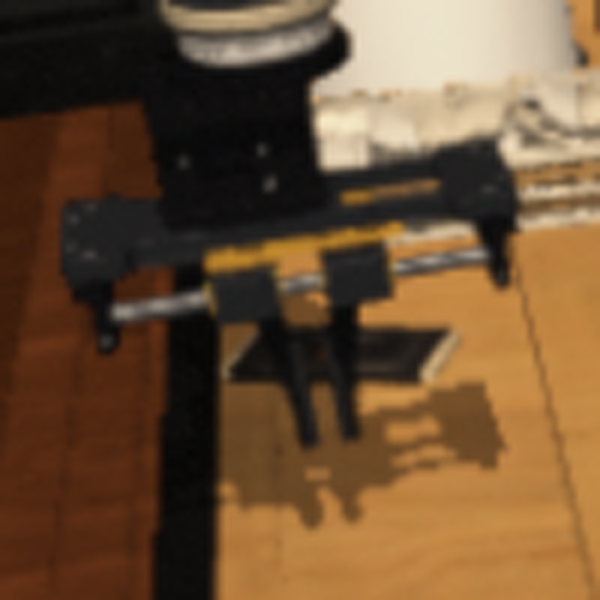

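```bash
python3 - <<'E'
from h import *
def tri(a,b):
    o1,d1=ray('top',*a);o2,d2=ray('side',*b)
    A=np.column_stack([d1,-d2]); s,*_=np.linalg.lstsq(A,o2-o1,rcond=None); P=o1+d1*s[0];Q=o2+d2*s[1]; return (P+Q)/2,np.linalg.norm(P-Q)
print('carriage mid',tri((156.8,316.8),(140.2,146.7)))
print('carriage A',tri((60+370/3.8,210+360/3.1),(90+245/6,100+280/6)))
print('carriage B',tri((60+370/3.8,210+302/3.1),(90+357/6,100+262/6)))
print('bar L/R',tri((126.5,247.5),(208.3,158)),tri((174,244.3),(216.75,175)))
print('tip ray side, y=.216?'); o,d=ray('side',144.7,173.3)
for z in(.03,.04,.05,.06,.07): print(o+d*(z-o[2])/d[2])
E
```

```text
carriage mid (array([0.32981261, 0.18660725, 0.14713997]), np.float64(0.0012125987128585541))
carriage A (array([0.30741397, 0.18418082, 0.15172735]), np.float64(0.0006621800686927601))
carriage B (array([0.35355478, 0.18413453, 0.15269288]), np.float64(0.002057552468385065))
bar L/R (array([0.50720697, 0.29091564, 0.04267299]), np.float64(0.004719178667338125)) (array([0.51216441, 0.16125279, 0.04876523]), np.float64(0.0024104502647254084))
tip ray side, y=.216?
[0.32512285 0.27829404 0.03      ]
[0.32616001 0.25668153 0.04      ]
[0.32719718 0.23506901 0.05      ]
[0.32823435 0.2134565  0.06      ]
[0.32927152 0.19184398 0.07      ]
```

```bash
python3 - <<'E'
from h import *
p=r.read_ee_pos()
h=r.move_l([.3271,.2157,.005],max_speed=.06,f_stop=4); print(h,r.read_ee_pos(),r.read_contact_force(),r.read_time_s())
snap('side','s3')
a=cv2.imread('pics/s3.png')[100:200,90:190]; cv2.imwrite('pics/s3d.png',cv2.resize(a,None,fx=6,fy=6,interpolation=cv2.INTER_CUBIC))
E
```

```text
False [0.32725403 0.21572605 0.00505606] [-0.17980004 -1.04180048 -0.27661066] 7.9167
```

View pics/s3d.png

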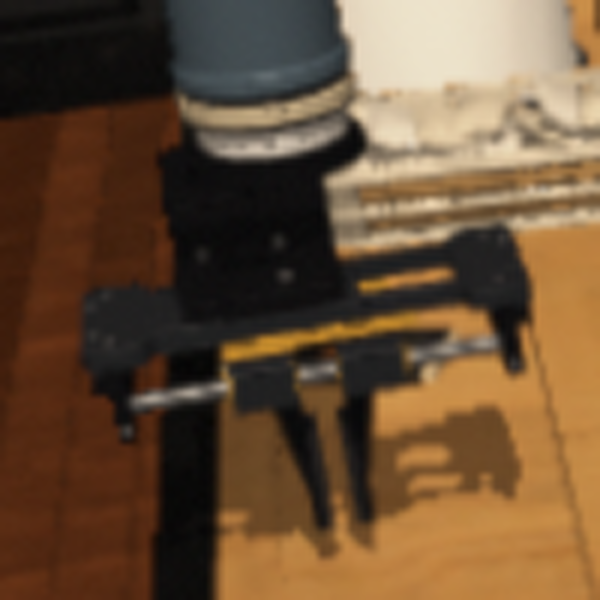

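```bash
python3 - <<'E'
from h import *
h=r.move_l([.3271,.2157,-.03],max_speed=.03,f_stop=4); print(h,r.read_ee_pos(),r.read_contact_force(),r.read_time_s())
snap('side','s4'); snap('top','t4')
a=cv2.imread('pics/s4.png')[100:200,90:190]; cv2.imwrite('pics/s4d.png',cv2.resize(a,None,fx=6,fy=6,interpolation=cv2.INTER_CUBIC))
E
```

```text
True [ 0.32703804  0.2157004  -0.01661558] [-2.12481653 -1.04759953  7.48204248] 8.7167
```

View pics/s4d.png

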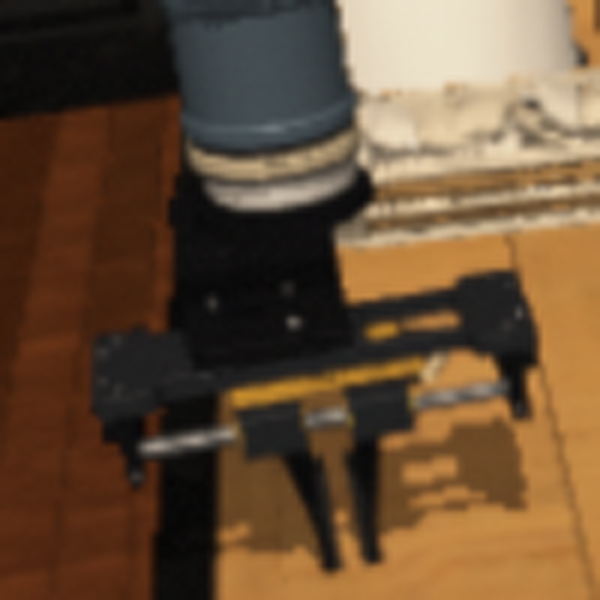

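```bash
python3 - <<'E'
from h import *
print(onz('side',148.7,194.2,0),proj('side',(.327,.2157,0)))
print('s1 tips', onz('side',80+505/4,60+375/3.7,.06),onz('side',80+552/4,60+372/3.7,.06))
a=cv2.imread('pics/t4.png')[210:400,60:260]; cv2.imwrite('pics/t4c.png',cv2.resize(a,None,fx=3.8,fy=3.1,interpolation=cv2.INTER_CUBIC))
E
```

```text
[0.32878171 0.2064526  0.        ] [147.91740324 192.74023894]
s1 tips [0.49676739 0.23166308 0.06      ] [0.52861352 0.22589751 0.06      ]
```

View pics/t4c.png

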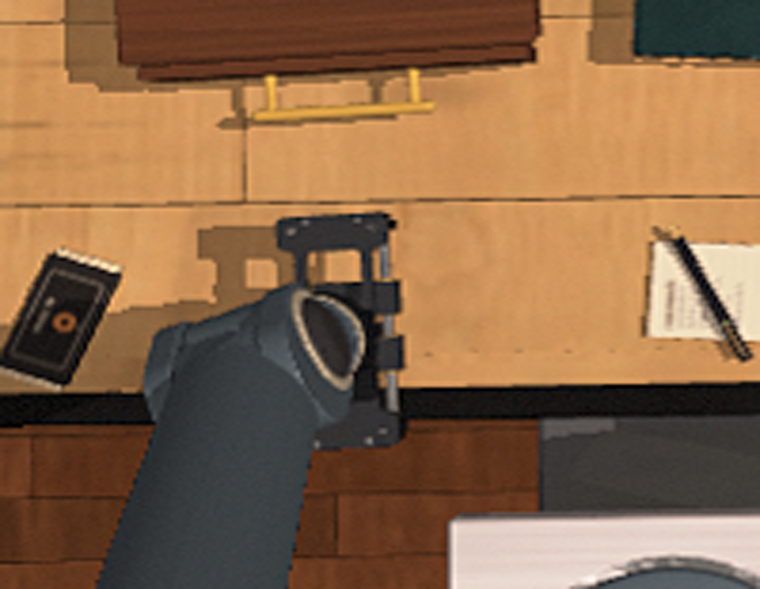

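The fingers touch the counter at TCP z = −0.0166, so the true fingertip height is about z_cmd + 0.016, 30 mm higher than documented. The xy position is fine. I'll apply this correction and retry.

```bash
cat >> h.py <<'E'
ZT=-0.0158   # commanded TCP z = true fingertip height + ZT
def st(l=''): print(l,np.round(r.read_time_s(),2),np.round(r.read_ee_pos(),4),'F',np.round(r.read_contact_force(),1),'gap',np.round(r.read_finger_gap(),4))
E
python3 - <<'E'
from h import *
yaw=.051; c=np.array([.5105,.225]); d=np.array([np.cos(yaw),np.sin(yaw)])
R=Rj(yaw)
r.move_l([.327,.2157,.08],max_speed=.2)
r.set_gripper(.026)
r.move_l([*c,.085],max_speed=.2); st()
hit=r.move_l([*c,.032+ZT],max_speed=.08,f_stop=6); st(hit)
snap('side','s5')
if not hit:
    r.set_gripper(0.009); st('closed')
    if r.read_finger_gap()>.0095:
        p=c-d*.05
        hit=r.move_l([*p,.032+ZT],max_speed=.08,f_stop=20); st(hit)
snap('side','s6')
a=np.hstack([cv2.imread(f'pics/{n}.png')[90:220,120:260] for n in('s5','s6')]); cv2.imwrite('pics/s6c.png',cv2.resize(a,None,fx=2.8,fy=2.8,interpolation=cv2.INTER_CUBIC))
E
```

```text
11.15 [0.5091 0.2249 0.0846] F [-0.1  0.   0.8] gap 0.0259
False 12.16 [0.511  0.2251 0.0166] F [ 0.8  0.8 -0.1] gap 0.0262
closed 12.78 [0.5104 0.2251 0.0164] F [-1.2 -0.5  3. ] gap 0.0099
False 13.56 [0.4604 0.2225 0.0163] F [-1.2  0.2  3.5] gap 0.0098
```

View pics/s6c.png

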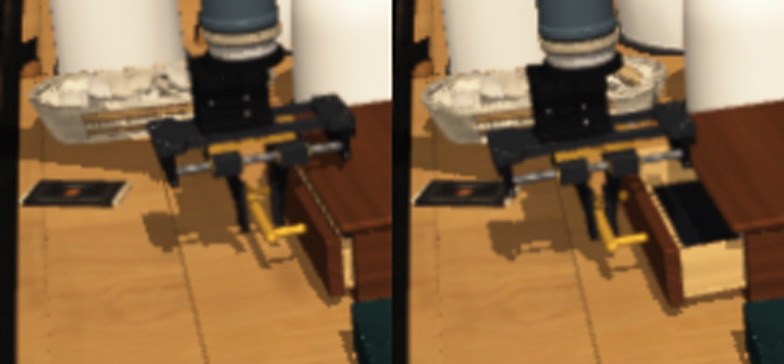

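The drawer is following the gripper, so I'll pull it fully open.

```bash
python3 - <<'E'
from h import *
yaw=.051; c=np.array([.5105,.225]); d=np.array([np.cos(yaw),np.sin(yaw)])
p=c-d*.184
hit=r.move_l([*p,.032+ZT],max_speed=.12,f_stop=12); st(hit)
r.set_gripper(.027)
p=r.read_ee_pos(); r.move_l([p[0],p[1],.10],max_speed=.2)
# move aside to the front/right for viewing
r.move_to([.42,-.12,.2],Rj(yaw)); st()
snap('top','t7'); snap('side','s7')
a=cv2.imread('pics/t7.png')[200:330,80:230]; cv2.imwrite('pics/t7c.png',cv2.resize(a,None,fx=5,fy=4.5,interpolation=cv2.INTER_CUBIC))
a=cv2.imread('pics/s7.png')[120:260,130:300]; cv2.imwrite('pics/s7c.png',cv2.resize(a,None,fx=4.5,fy=4.2,interpolation=cv2.INTER_CUBIC))
E
```

```text
False 14.88 [0.3267 0.2156 0.0163] F [-0.9  0.   6.8] gap 0.0098
 17.43 [ 0.4198 -0.1187  0.1993] F [-0.3  0.1 -0.3] gap 0.0266
```

View pics/t7c.png

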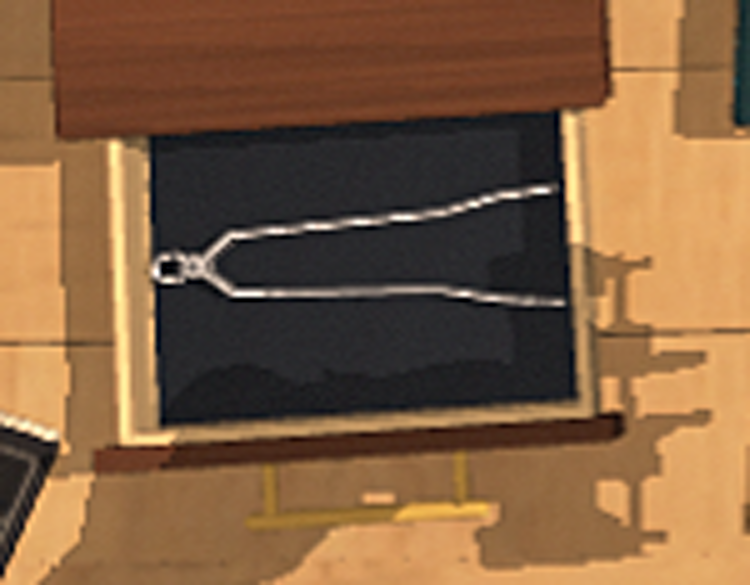

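View pics/s7c.png

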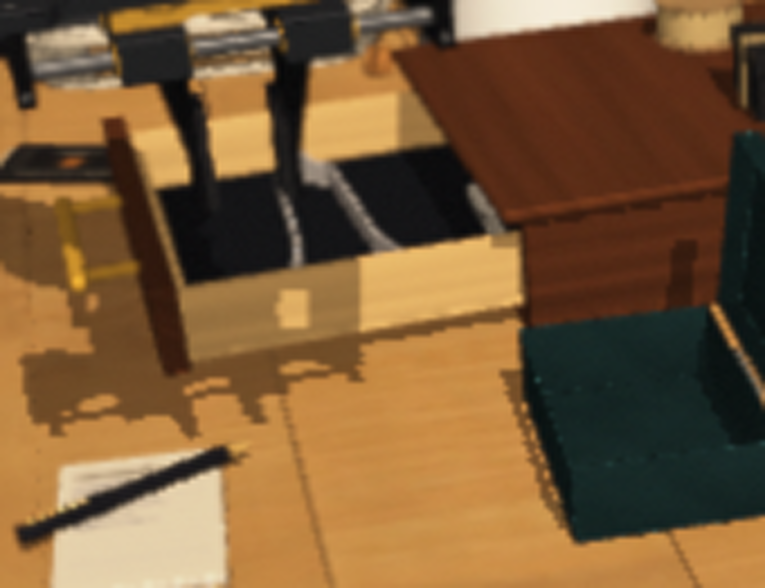

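The top view shows the open drawer with the tongs at pivot px (113.6,259.6) and tips px (192,242)/(193,267). The tips point right, about 2° from −y.

```bash
python3 - <<'E'
from h import *
im=cv2.imread('pics/t7.png'); g=im.min(2)
m=np.zeros_like(g); m[232:274,109:195]=(g[232:274,109:195]>75)*255
# split into legs per column
L=[];U=[]
for u in range(125,194):
    vs=np.nonzero(m[:,u])[0]
    if len(vs)<2: continue
    k=np.argmax(np.diff(vs)); 
    if np.diff(vs)[k]<5: continue
    U.append(onz('top',u,vs[:k+1].mean(),.044)); L.append(onz('top',u,vs[k+1:].mean(),.044))
U=np.array(U);L=np.array(L);mid=(U+L)/2
vx,vy,x0,y0=cv2.fitLine(mid[:,:2].astype(np.float32),cv2.DIST_HUBER,0,.001,.001).ravel()
if vy>0:vx,vy=-vx,-vy
print('axis',vx,vy,np.degrees(np.arctan2(vx,-vy)),x0,y0)
f=lambda u,v:onz('top',80+u/5,200+v/4.5,.044)
piv=f(150,268);e1=f(557,188);e2=f(566,303); print('piv',piv,'tips',e1,e2,(e1+e2)/2, np.linalg.norm((e1+e2)/2-piv))
for i in range(0,len(mid),6): print(mid[i,:2].round(4),np.linalg.norm(U[i]-L[i]).round(4))
E
```

```text
axis 0.049297802 -0.9987841 2.8257015 0.48038816 0.2067535
piv [0.47310002 0.33496142 0.044     ] tips [0.51711597 0.1150096  0.044     ] [0.44801936 0.11032209 0.044     ] [0.48256767 0.11266584 0.044     ] 0.22249710527914995
[0.4766 0.2945] 0.0296
[0.4763 0.2783] 0.035
[0.4773 0.2621] 0.0377
[0.4784 0.2459] 0.0404
[0.4794 0.2297] 0.0431
[0.4791 0.2135] 0.0431
[0.4815 0.1973] 0.0432
[0.4826 0.1811] 0.0459
[0.483  0.1649] 0.0526
[0.4834 0.1487] 0.0594
[0.4831 0.1324] 0.0648
```

```bash
python3 - <<'E'
from h import *
for nm,u,v in (('left post',135,482),('right post',520,412),('blockA bottom',275,455),('blockB bottom',385,430)):
    o,d=ray('side',90+u/6,100+v/6)
    for y in(.178,.185,.2): print(nm,np.round(o+d*(y-o[1])/d[1],4))
E
```

```text
left post [0.2464 0.178  0.0705]
left post [0.2456 0.185  0.0673]
left post [0.2437 0.2    0.0602]
right post [0.4127 0.178  0.076 ]
right post [0.4128 0.185  0.0727]
right post [0.4133 0.2    0.0658]
blockA bottom [0.3066 0.178  0.0731]
blockA bottom [0.3061 0.185  0.0698]
blockA bottom [0.3051 0.2    0.0628]
blockB bottom [0.3544 0.178  0.077 ]
blockB bottom [0.3542 0.185  0.0737]
blockB bottom [0.3538 0.2    0.0668]
```

```bash
python3 - <<'E'
from h import *
g=np.array([.4798,.2177]); tr=np.array([.503,-.4145]); tin=np.array([.6,-.058])
for k in(0,1):
  q=r.ik([*g,.02],Rj(.049+k*np.pi)); print('grip',np.round(q,2))
  for ph in(.2,.45,.6):
    t=np.array([np.sin(ph),-np.cos(ph)])
    for nm,P,z in(('truf',tr,.005),('tin',tin,.19)):
      q=r.ik([*(P-.088*t),z],Rj(ph+k*np.pi)); print(k,ph,nm,None if q is None else np.round(q,2))
E
```

```text
grip [-0.94  0.53  0.57  2.07 -0.46  0.66 -0.02]
0 0.2 truf [-0.02  0.7   0.76  1.94 -0.68  0.78  1.34]
0 0.2 tin [-0.76  0.43  0.87  1.81 -0.37  1.07  0.44]
0 0.45 truf [ 0.05  0.65  0.69  1.97 -0.61  0.73  1.56]
0 0.45 tin [-0.75  0.38  0.84  1.86 -0.33  1.04  0.66]
0 0.6 truf [ 0.09  0.64  0.65  1.98 -0.58  0.72  1.71]
0 0.6 tin [-0.74  0.35  0.82  1.88 -0.3   1.03  0.8 ]
grip [ 0.11  0.62 -0.81  2.01  0.64  0.78  2.11]
1 0.2 truf [-0.2   0.89  1.1   1.95 -0.99  0.98 -1.54]
1 0.2 tin [-0.9   0.54  1.12  1.82 -0.53  1.13 -2.54]
1 0.45 truf [-0.21  0.92  1.16  1.99 -1.04  1.01 -1.21]
1 0.45 tin [-0.92  0.49  1.12  1.87 -0.49  1.1  -2.31]
1 0.6 truf [-0.18  0.88  1.13  2.   -1.01  0.97 -1.06]
1 0.6 tin [-0.93  0.46  1.12  1.89 -0.47  1.09 -2.16]
```

k=0 works throughout. Next: grip the tongs.

```bash
python3 - <<'E'
from h import *
g=np.array([.4798,.2170]); R=Rj(.049)
r.set_gripper(.066)
r.move_to([*g,.12],R); st('above')
hit=r.move_l([*g,.026+ZT],max_speed=.08,f_stop=4); st(hit)
snap('side','s8'); snap('top','t8')
r.set_gripper(.0385); st('grip')
snap('side','s9')
a=np.hstack([cv2.imread(f'pics/{n}.png')[110:230,130:260] for n in('s8','s9')]); cv2.imwrite('pics/s9c.png',cv2.resize(a,None,fx=3,fy=3,interpolation=cv2.INTER_CUBIC))
E
```

```text
above 19.78 [0.4805 0.2152 0.1205] F [-0.2 -1.   0.6] gap 0.066
False 21.31 [0.4802 0.2172 0.0107] F [1.  0.4 0.6] gap 0.0659
grip 22.18 [0.4799 0.2168 0.0103] F [-0.  -0.1  1.2] gap 0.0388
```

View pics/s9c.png

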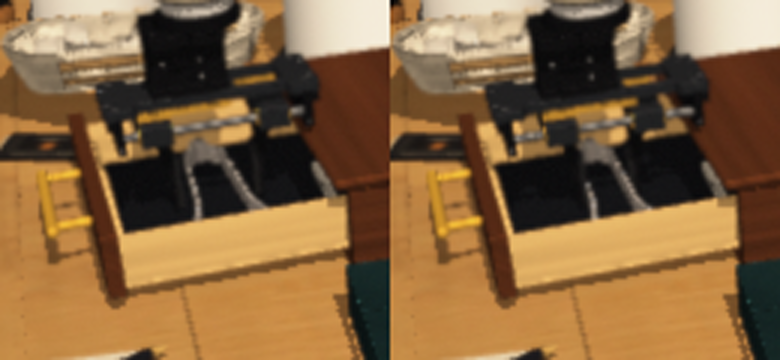

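```bash
python3 - <<'E'
from h import *
g=np.array([.4798,.2170])
r.set_gripper(.037)
r.move_l([*g,.11],max_speed=.08); st('lifted')
r.move_l([*g,.19],max_speed=.15); st()
snap('side','s10'); snap('top','t10')
a=cv2.imread('pics/s10.png')[50:230,110:280]; cv2.imwrite('pics/s10c.png',cv2.resize(a,None,fx=4,fy=3.3,interpolation=cv2.INTER_CUBIC))
a=cv2.imread('pics/t10.png')[190:310,80:240]; cv2.imwrite('pics/t10c.png',cv2.resize(a,None,fx=4.5,fy=4.5,interpolation=cv2.INTER_CUBIC))
E
```

```text
lifted 23.91 [0.4794 0.2168 0.1095] F [ 0.4  0.1 -1.2] gap 0.0372
 24.59 [0.4791 0.2169 0.1892] F [ 0.1 -0.2 -1. ] gap 0.0369
```

View pics/s10c.png

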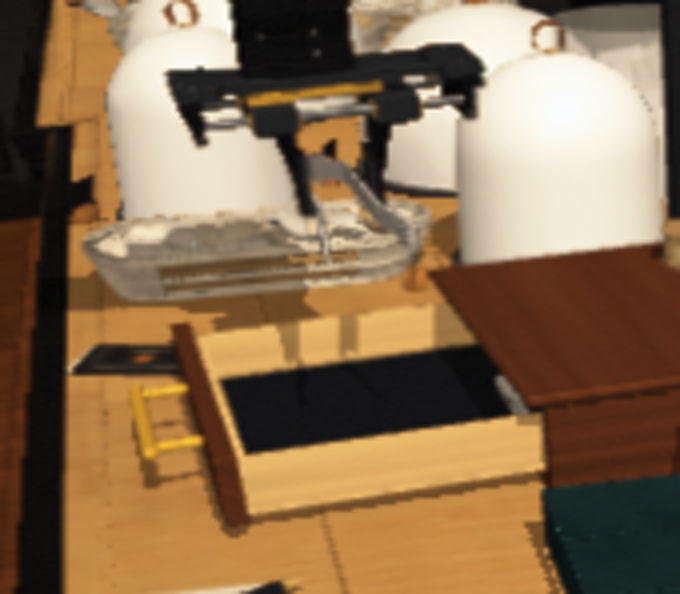

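View pics/t10c.png

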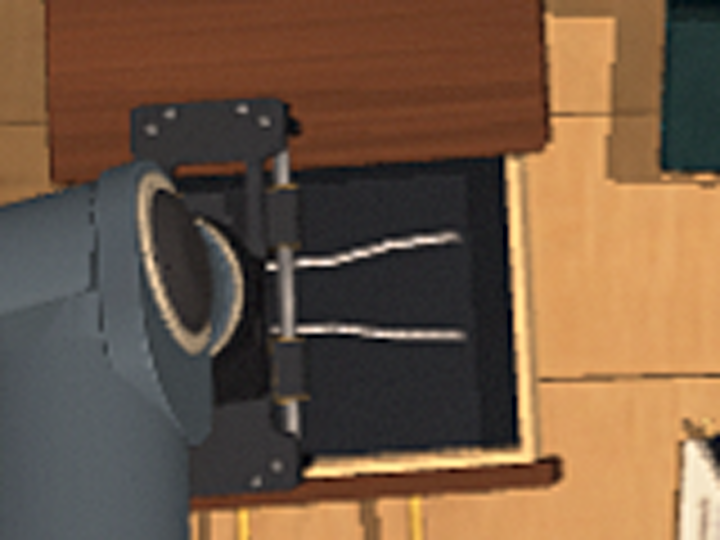

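```bash
python3 - <<'E'
from h import *
def tri(a,b):
    o1,d1=ray('top',*a);o2,d2=ray('side',*b)
    A=np.column_stack([d1,-d2]); s,*_=np.linalg.lstsq(A,o2-o1,rcond=None); P=o1+d1*s[0];Q=o2+d2*s[1]; return (P+Q)/2,np.linalg.norm(P-Q)
for a in((182.4,242.7),(183.4,264.4)): print(onz('top',*a,.224))
# side: near leg tip top & far leg tip top
a=cv2.imread('pics/s10.png')[90:140,160:230]; cv2.imwrite('pics/s10d.png',cv2.resize(a,None,fx=11,fy=11,interpolation=cv2.INTER_CUBIC))
for p in((.453,.112,.224),(.453,.112,.202),(.51,.112,.224),(.51,.112,.202),(.4798,.217,.213)): print(p,(proj('side',p)-[160,90])*11)
E
```

```text
[0.50804983 0.11120796 0.224     ]
[0.45709705 0.10889096 0.224     ]
(0.453, 0.112, 0.224) [309.8438668  339.42728806]
(0.453, 0.112, 0.202) [321.60073892 436.44028168]
(0.51, 0.112, 0.224) [574.36750732 305.76393986]
(0.51, 0.112, 0.202) [583.534739   402.17026618]
(0.4798, 0.217, 0.213) [381.37327258 224.25166249]
```

View pics/s10d.png

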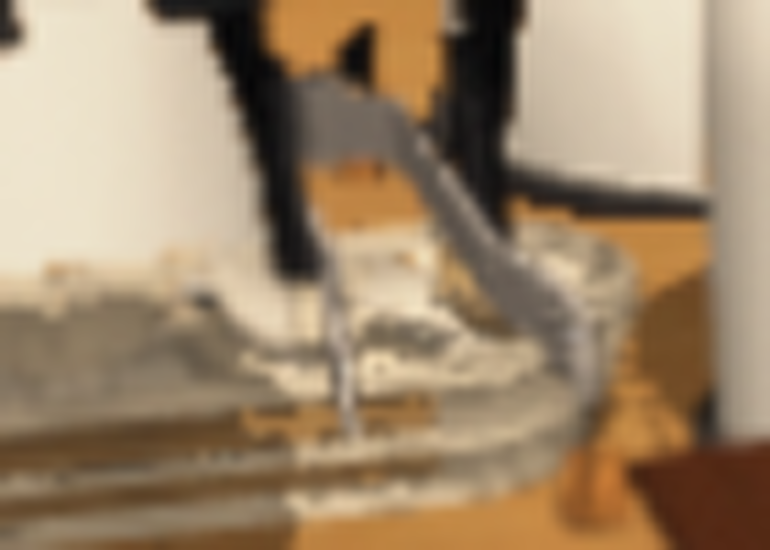

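The tongs are held level with the tip mid at about (0.4826, 0.11). Next I'll go above the truffle and check the alignment.

```bash
python3 - <<'E'
from h import *
tr=np.array([.503,-.4145]); ph=.45; t=np.array([np.sin(ph),-np.cos(ph)])
P=tr-.089*t
r.move_to([*P,.12],Rj(ph)); st()
r.move_l([*P,.055],max_speed=.12); st()
snap('side','s11'); snap('top','t11')
a=cv2.imread('pics/s11.png')[220:380,190:390]; cv2.imwrite('pics/s11c.png',cv2.resize(a,None,fx=4,fy=3.7,interpolation=cv2.INTER_CUBIC))
a=cv2.imread('pics/t11.png')[170:290,310:430]; cv2.imwrite('pics/t11c.png',cv2.resize(a,None,fx=5,fy=5,interpolation=cv2.INTER_CUBIC))
E
```

```text
26.69 [ 0.4651 -0.3333  0.1199] F [-0.6  0.3 -0.4] gap 0.0368
 27.38 [ 0.4646 -0.3348  0.0554] F [-0.1 -0.2 -0.5] gap 0.037
```

View pics/s11c.png

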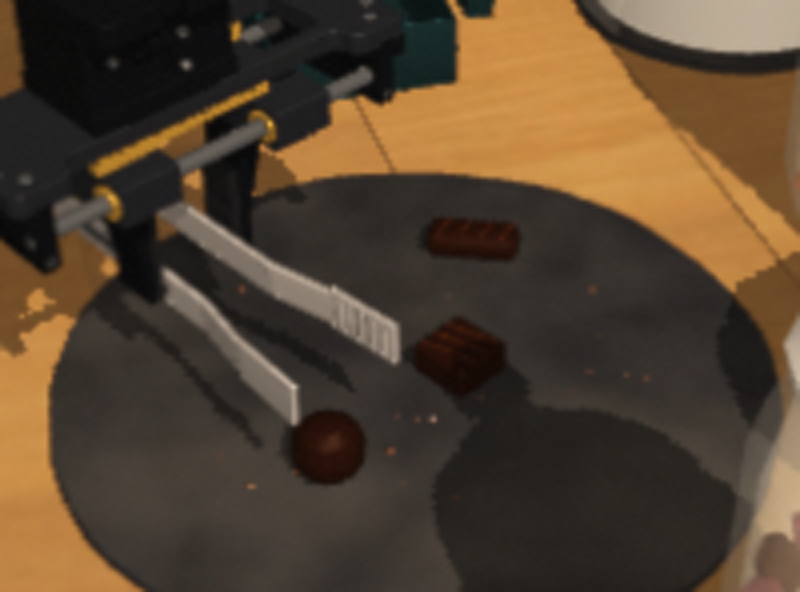

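View pics/t11c.png

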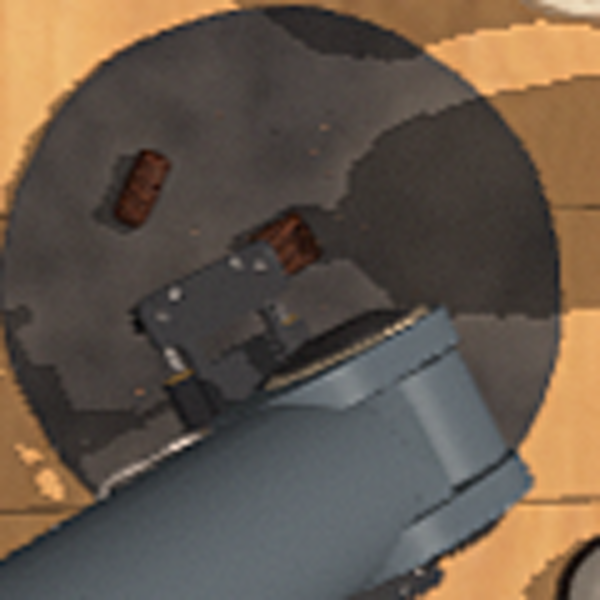

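```bash
python3 - <<'E'
from h import *
ph=.45; t=np.array([np.sin(ph),-np.cos(ph)]); j=np.array([np.cos(ph),np.sin(ph)])
g=r.read_ee_pos()[:2]
for z,a,b in((.0888,(264.25,324.9),(289.5,307)),(.0668,(264.25,334),(289.5,318.1))):
    A=onz('side',*a,z)[:2];B=onz('side',*b,z)[:2]; m=(A+B)/2
    print(z,A,B,'rel mid: along',(m-g)@t,'lat',(m-g)@j,'width',(B-A)@j,(B-A)@t)
print('truffle rel along', (np.array([.503,-.4145])-g)@t,(np.array([.503,-.4145])-g)@j)
for z,a in((.0888,(264.25,324.9)),(.0668,(264.25,334))): pass
for w in(-.024,.024):
  for z in(.0888,.0668): print(proj('side',[*(g+.106*t+w*j),z]))
E
```

```text
0.0888 [ 0.48771647 -0.44018902] [ 0.53536407 -0.41437265] rel mid: along 0.10343209095382142 lat 0.0018825512105286606 width 0.054133378689647134 -0.0025212183918598714
0.0668 [ 0.48745558 -0.43764283] [ 0.53454368 -0.41635593] rel mid: along 0.10294349308896106 lat 0.0015181511916065656 width 0.051659404913312626 0.0013139736134794376
truffle rel along 0.08820889976983551 -0.0002482909688988397
[265.41649448 324.97112196]
[265.98326571 335.20522663]
[288.85464439 309.74332853]
[288.98866366 319.91025489]
```

```bash
python3 - <<'E'
from h import *
tr=np.array([.5025,-.4145]); ph=.45; t=np.array([np.sin(ph),-np.cos(ph)])
P=tr-.088*t
hit=r.move_l([*P,.0195+ZT],max_speed=.06,f_stop=3); st(hit)
snap('side','s12')
if not hit:
    r.set_gripper(.025); st('closed')
snap('side','s13')
a=np.hstack([cv2.imread(f'pics/{n}.png')[260:380,200:330] for n in('s12','s13')]); cv2.imwrite('pics/s13c.png',cv2.resize(a,None,fx=3,fy=3,interpolation=cv2.INTER_CUBIC))
E
```

```text
False 28.49 [ 0.4644 -0.3355  0.004 ] F [ 0.2 -0.  -1.4] gap 0.0374
closed 28.94 [ 0.4644 -0.3353  0.0038] F [-0.4  0.3 -0.9] gap 0.028
```

View pics/s13c.png

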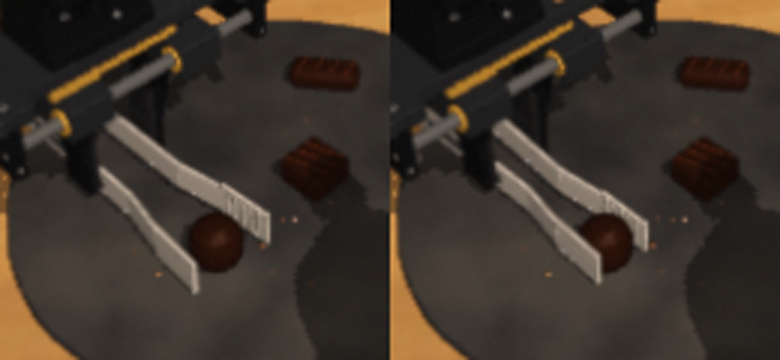

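The gripper stalled at 28.0 mm (commanded 25), so the truffle is squeezed between the faces. I'll lift gently.

```bash
python3 - <<'E'
from h import *
ph=.45; t=np.array([np.sin(ph),-np.cos(ph)])
p=r.read_ee_pos()
e=onz('side',270,353.5,.0155)[:2]; print('end beyond truffle',(e-np.array([.503,-.4145]))@t)
P=np.array([.5025,-.4145])-.088*t
r.move_l([*P,.04],max_speed=.04); st()
r.move_l([*P,.215],max_speed=.1); st()
snap('side','s14')
a=cv2.imread('pics/s14.png')[150:380,170:400]; cv2.imwrite('pics/s14c.png',cv2.resize(a,None,fx=3.2,fy=2.6,interpolation=cv2.INTER_CUBIC))
E
```

```text
end beyond truffle 0.014380581140686625
 30.05 [ 0.4641 -0.335   0.0398] F [ 0.6  0.6 -1.1] gap 0.0276
 31.95 [ 0.464  -0.335   0.2145] F [ 0.1  0.3 -0.8] gap 0.0277
```

View pics/s14c.png

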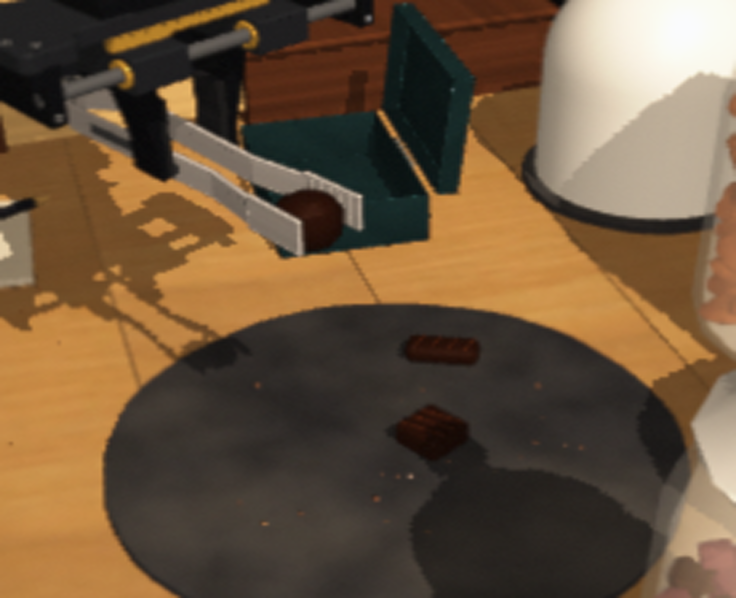

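```bash
python3 - <<'E'
from h import *
q=[onz('side',190+a/4,110+b/4,.047)[:2] for a,b in((225,352),(266,490),(455,462),(393,333))]; print(np.round(q,3),np.mean(q,0))
q=[onz('top',70+a/3.4,110+b/3.3,.047)[:2] for a,b in((538,266),(720,266),(534,390),(717,395))]; print(np.round(q,3),np.mean(q,0))
tin=np.array([.6,-.058]); ph=.45; t=np.array([np.sin(ph),-np.cos(ph)])
P=tin-.0875*t
r.move_l([*P,.215],max_speed=.12); st()
snap('side','s15'); snap('top','t15')
a=cv2.imread('pics/s15.png')[70:280,150:380]; cv2.imwrite('pics/s15c.png',cv2.resize(a,None,fx=3.2,fy=2.8,interpolation=cv2.INTER_CUBIC))
a=cv2.imread('pics/t15.png')[130:300,180:430]; cv2.imwrite('pics/t15c.png',cv2.resize(a,None,fx=3.2,fy=3.2,interpolation=cv2.INTER_CUBIC))
E
```

```text
[[ 0.561  0.019]
 [ 0.549 -0.133]
 [ 0.653 -0.139]
 [ 0.664  0.009]] [ 0.60678186 -0.06113125]
[[ 0.655  0.013]
 [ 0.653 -0.134]
 [ 0.552  0.018]
 [ 0.545 -0.129]] [ 0.60147994 -0.05794653]
 35.22 [0.5619 0.0204 0.2151] F [-0.1 -0.3 -1.4] gap 0.0274
```

View pics/s15c.png

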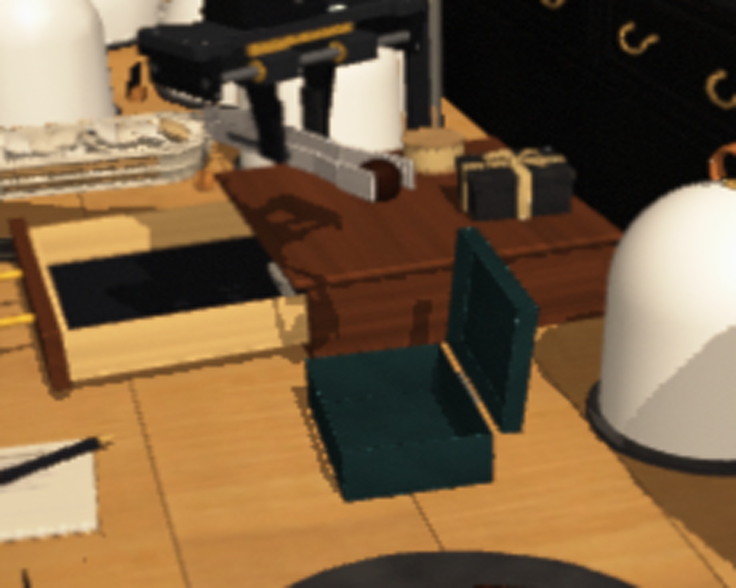

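View pics/t15c.png

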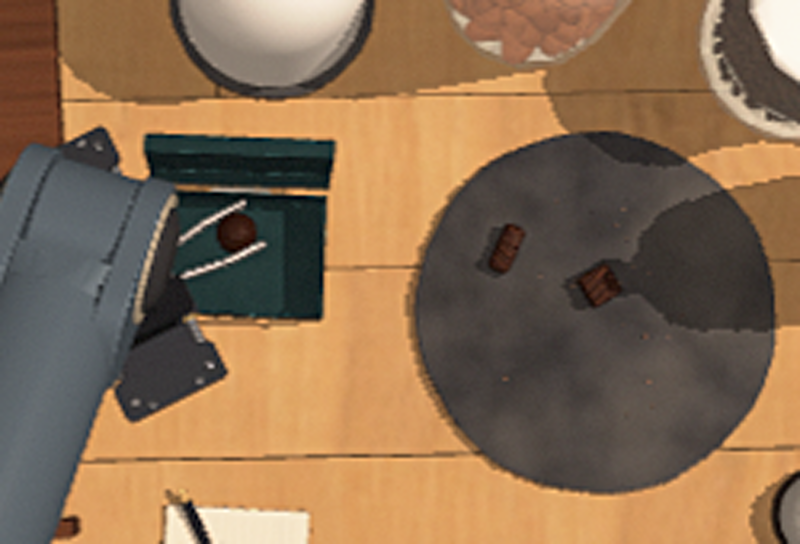

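```bash
python3 - <<'E'
from h import *
def tri(a,b):
    o1,d1=ray('top',*a);o2,d2=ray('side',*b)
    A=np.column_stack([d1,-d2]); s,*_=np.linalg.lstsq(A,o2-o1,rcond=None); P=o1+d1*s[0];Q=o2+d2*s[1]; return (P+Q)/2,np.linalg.norm(P-Q)
print(tri((254.4,202.5),(270.6,134.3)))
E
```

```text
(array([ 0.6027502 , -0.06102528,  0.2335629 ]), np.float64(0.006560541488713219))
```

```bash
python3 - <<'E'
from h import *
r.pause(.6); st(); im=snap('top','t16')
b=cv2.imread('pics/t15.png').astype(int); print('moved px',(np.abs(b-im[:,:,::-1].astype(int)).max(2)[180:240,225:290]>40).sum(), np.abs(r.read_joint_vel()).max())
sign_off()
E
```

```text
35.92 [0.5619 0.0208 0.215 ] F [ 0.5  0.6 -0.5] gap 0.0277
moved px 40 0.0015773267697096777
the job is handed in; nothing more can be done
```

```bash
python3 - <<'E'
import cv2,numpy as np
a=np.hstack([cv2.imread(f'pics/{n}.png')[170:245,220:300] for n in('t15','t16')]); cv2.imwrite('pics/cmp.png',cv2.resize(a,None,fx=4.8,fy=4.8,interpolation=cv2.INTER_CUBIC))
E
```

```text
(no output)
```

View pics/cmp.png

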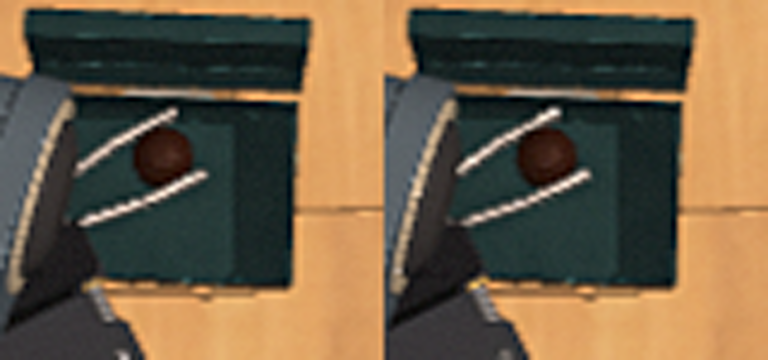

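The job is handed in at about 36 s. The round truffle is held in the tongs over the middle of the tin, about 17 cm above its rim. I opened the drawer by its handle, took out the tongs, closed them on the truffle and carried it over. In the last pictures the square and the stick looked unmoved.

**Last checks:**
- **Position:** the truffle triangulated at (0.603, −0.061, 0.234) m. The tin's middle came out at (0.601, −0.058) m from the top camera and (0.607, −0.061) m from the side camera.
- **Hold:** the finger gap stayed at 27.7 mm against a commanded 25 mm, so the tongs are still squeezing the truffle. The arm was at rest.

**What failed or disagreed:**
- **First handle grasp:** it closed above the bar and moved nothing. Touching the counter showed the fingertips about 30 mm higher than the stated tool dimensions give. I corrected for that from then on, and the tongs' image position agreed with it at the slate.
- **Triangulation:** the two camera rays for the truffle missed each other by 6.6 mm, so its position is only good to several millimetres.
- **Final steadiness check:** comparing two pictures 0.7 s apart flagged 40 changed pixels. I signed off before looking at them. Viewed side by side afterwards, I saw no change in the truffle, tongs or tin.

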